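# Tip the refill carton into the scan bay and scan it

### The job

Push over the taller of the two standing refill cartons so that it falls flat on its broad face and lies entirely within the taped rectangle between them; push gently, and do not grip it or lift it off the counter. Once it lies still, press the key on the desk scanner fully down to read it and let go. Leave the shorter carton and everything else where it stands.

Things in the scene. Friction and masses are not known exactly. Their poses are not given: they have to be found in the camera images.
- carton_tall: the taller carton: closed cardboard box, 90 mm wide (x), 45 deep (y), 150 tall (z), 0.18 to 0.35 kg. Origin: centre of its underside. Stands astride the tape at one short end of the rectangle (either end), its y roughly along the length, either way round. Pushed near the top of the broad face turned away from the rectangle it tips, passes balance at 17 degrees and falls flat; pushed low it slides
- carton_foot_a (a point): midpoint of the taller carton's lower edge on its +y broad face
- carton_foot_b (a point): midpoint of the taller carton's lower edge on its -y broad face
- carton_c1 (a point): taller carton, middle of the depth, bottom, +x narrow side
- carton_c2 (a point): taller carton, middle of the depth, bottom, -x narrow side
- carton_c3 (a point): taller carton, middle of the depth, top, +x narrow side
- carton_c4 (a point): taller carton, middle of the depth, top, -x narrow side
- bay: the scan bay, a rectangle of black tape 12 mm wide stuck flat on the counter (no height); inside the tape it is 230 mm long (its y) and 150 mm wide (its x). Origin: its centre, on the counter surface
- key (a joint): travel of the scanner's key: 0 is up, 0.006 m is fully down; a spring of about 4 N returns it
- key_top (a point): centre of the top of the scanner's key, a white round button 30 mm across, pressed straight down; on the scanner's low grey base (130 x 170 x 24 mm) beyond the far long side of the rectangle. The scanner's head, 190 mm high, stands on a post 70 mm farther out (bay +x) and 100 mm to the left (bay +y) of the key, nowhere nearer than 65 mm to the key's axis
- carton_short: the shorter carton, same look, 90 x 45 x 105 mm, standing astride the tape at the other short end of the rectangle; leave it. Origin: centre of its underside
- dispenser: stone-look conical air-freshener dispenser, 90 mm across the foot, 175 mm tall, on the robot's side of the rectangle; leave it. Origin: centre of its underside
- can: tin can, 60 mm across, 120 mm tall, on the robot's side of the rectangle; leave it. Origin: centre of its underside
- soap: soap bottle, 64 mm across, 200 mm tall, beyond the rectangle left of the scanner, or on the robot's side at the right; leave it. Origin: centre of its underside
- spray: blue spray bottle with white head, 68 mm across, 207 mm tall, beyond the rectangle left of the scanner, or on the robot's side at the right; leave it. Origin: centre of its underside
- tape: roll of clear tape lying flat, 90 mm across, 22 mm high, beyond the rectangle, right of the scanner; leave it. Origin: centre of its underside
There are look-alikes about, which are no part of the job. Leave any purple, red or yellow look-alike of the dispenser alone.

How it is judged:
On the way, in this order (a step that is already met when the one before it is completed fails the run):
1. the taller carton lies flat on a broad face, at rest, inside the taped rectangle (angle between carton_tall's own x axis and vertical between 1.47 and 1.67 rad and angle between carton_tall's own z axis and vertical between 1.47 and 1.67 rad and x of carton_c1 in the frame of bay between -0.078 and 0.078 m and y of carton_c1 in the frame of bay between -0.118 and 0.118 m and x of carton_c2 in the frame of bay between -0.078 and 0.078 m and y of carton_c2 in the frame of bay between -0.118 and 0.118 m and x of carton_c3 in the frame of bay between -0.078 and 0.078 m and y of carton_c3 in the frame of bay between -0.118 and 0.118 m and x of carton_c4 in the frame of bay between -0.078 and 0.078 m and y of carton_c4 in the frame of bay between -0.118 and 0.118 m and linear speed of carton_tall below 0.02 m/s and angular speed of carton_tall below 0.2 rad/s), for 0.2 s.
2. the scanner's key is pressed down (value of joint key above 0.0045 m), for 0.02 s.
At the end, for the whole second after the job is handed in: the taller carton lies flat (0.1 rad) on a broad face, at rest, its mid-depth corners inside the inner edge of the tape to within 3 mm; after that the key was pressed at least 4.5 mm and is up again; every other loose thing stands upright within 20 mm of its start (all of step 1 and height (world z) of carton_tall below 0.03 m and value of joint key below 0.0015 m and distance of each of carton_short, dispenser, can, soap, spray, tape from where it was at the start of the episode below 0.02 m and angle between each of carton_short, dispenser, can, soap, spray's own z axis and vertical below 0.2 rad); the robot touches nothing.
It fails at once if the taller carton is lifted: both its lower edges more than 20 mm off the counter (rolling it onto a narrow side counts) (height (world z) of each of carton_foot_a, carton_foot_b above 0.02 m).
It fails at once if the taller carton is gripped or shoved hard: more than 30 N between the fingers and it (contact force between the fingers and carton_tall above 30 N).
It fails at once if the key is pressed before the carton has been laid down (value of joint key above 0.0045 m and angle between carton_tall's own z axis and vertical below 1.2 rad).
It fails at once if the shorter carton, dispenser, can, soap, spray bottle or tape roll is moved more than 20 mm or tipped (distance of any of carton_short, dispenser, can, soap, spray, tape from where it was at the start of the episode above 0.02 m or angle between any of carton_short, dispenser, can, soap, spray's own z axis and vertical above 0.2 rad).
It also fails if it takes over 51 s, if anything falls off the work surface, if the arm or the gripper's body presses on something with over 40 N, if the wrist force passes 120 N, or if a joint passes its speed limit or range.

### The arm

A 6-joint arm with a two-finger parallel gripper is mounted at the origin on the work surface. World frame = base frame: x ahead of the robot, y to its left, z up, the work surface at z = 0. Lengths are in m, angles in rad, forces in N, time in s.
With the tool pointing down it reaches from about 0.275 to 0.825 m from the base axis. Payload 5.2 kg.
Tool frame: the origin (TCP) lies midway between the tips of the shut fingers; the grasp point (between the pads) lies hold_point_z behind it (hold_point_z is the distance from the TCP to the grasp point, in m); z points along the fingers, y is the line along which they close (so a half turn about z gives the same grasp; the last joint's range is limited). The gripper opens to 93 mm and grips with 3 to 60 N. Pads are 15 mm wide; open, the fingers measure 128 mm over their backs; the gripper's body (75 mm by 188 mm) begins 65 mm behind the grasp point.
Start: joints at [-1.421, 0.259, 1.535, -0, 1.348, -0.203], TCP at [0.19, -0.516, 0.219] pointing down, gripper open.
Joint ranges: [-3.14, 3.14], [-0.91, 2.08], [0.19, 2.58], [-1.22, 4.36], [0.22, 2.71], [-3.12, 3.12]. Speed limits (rad/s): [2.57, 2.57, 3.14, 3.14, 3.14, 3.14].

### API

Orientations are given as a unit quaternion [x, y, z, w].
In Python, from bench import get_state, snapshot, finish_job, cut_out, mark_of, hold_point_z gives the robot as it stands.
- The arm moves only by the shell command python3 -m crank 'ROWS' [OPENING] [FORCE]. ROWS is a JSON object of lists of equal length, an entry for each row: "translation": the shift along the tool's x, y, z in m, a list of three; "turn": the turn, a rotation vector about the tool's x, y, z in degrees, a list of three. In form: {"translation": [[x, y, z], ...], "turn": [[wx, wy, wz], ...]}. A call has 1 to 20 rows; each row is the pose to reach, as a shift and turn from the pose commanded when the call began, along the tool's axes at that moment; what a row does not reach only later rows make up. A row lasts 1/10 s, in which the tool goes at most 50 mm and 8.59 degrees, less where a joint would pass 70% of its speed; a pose out of reach is approached as far as the arm can. A call with a gripper value outside its range is refused whole. OPENING is the opening in per cent of the stroke, from 0 (shut) to 100 (fully open), set as the call begins (- or left out, the last holds). The fingers move at their own pace and stop on an object; FORCE is the grip in N (left out, the last holds). Time passes only in rows, so rows that repeat a pose let the fingers close. It gives the time, the measured TCP pose, the force, the opening and the grip force at its end, in the units of the state.
- get_state(): the state, without advancing time (a new reading comes with each control period).
- snapshot(name): name is "scene" or "top" or "wrist"; returns a dict with "pixels" (400x640x3 uint8, red, green, blue), "fx", "fy", "cx", "cy" (pixels), "R" (3x3) and "t" (3): a world point X has camera coordinates R X + t. Camera axes: x right, y down, z forward; pixel columns grow to the right and rows downward; lengths in m; the calibration is good to about 2 mm. A picture is of the moment at which its call begins. There is no depth.
- finish_job(): hands the job in; it is judged then, once.
Trained networks look in a picture, given as the dict that the camera call returned (one of the last four; its "shot" number tells which), for a name from the list of things; names that differ only in an ending like _2 or _b are one class to them, and where a whole thing is asked for, a point or a joint stands for the part that bears it (a point fixed in the world has none). Each returns a list of dicts, best first, with "conf" (0 to 1); they miss things now and then, are a little off and sometimes report something else, mostly with a low value. They report only what shows in the picture. A call takes as long as a camera call. They do not tell look-alikes from the thing itself.
- cut_out(picture, thing): "mask" (400x640 bool, what is visible of it) and "box" ([left, top, right, bottom] in pixels, round what is visible of it).
- mark_of(picture, thing): "point" ([column, row] in pixels: a listed point, or the origin of a listed thing).
The state is a dict: "time_s": time; "joint_positions": joint angles; "joint_velocities": joint speeds; "joint_efforts": joint torques, N m; "eef_pos": TCP position; "tcp_rot": TCP orientation; "wrist_force": force on the tool from outside, world axes, zero at the start; "wrist_torque": the same for the moment, N m; "opening": opening from 0.0 (shut) to 1.0 (fully open); "gripper_force": force on a finger pad.
Only numpy, scipy, OpenCV 4.12 (cv2) and the standard library are available. Lean on these libraries where they do the work, as an engineer would, in place of code of your own. Each camera call takes 0.05 s, during which the arm holds its last target. There are 200 camera calls.

## Working session

There is one attempt and no reset: what is moved stays moved. The work goes in short steps, Python scripts to look and compute and a shell command to move; the robot and the scene stay as the last step left them, time stands still between calls to the robot, and variables do not carry over. Pictures are saved under pics/ and viewed, at most 10 in all, crops included, and the job is handed in when it is done.

```bash
mkdir -p pics; ls; cat > h.py <<'E'
import numpy as np, cv2
from bench import *
def save(p,n): cv2.imwrite('pics/'+n,p['pixels'][:,:,::-1])
def ray(p,px,z):
    d=p['R'].T@np.array([(px[0]-p['cx'])/p['fx'],(px[1]-p['cy'])/p['fy'],1]); c=-p['R'].T@p['t']
    return c+d*(z-c[2])/d[2]
def proj(p,X):
    c=np.array(p['R'])@X+p['t']; return np.array([p['fx']*c[0]/c[2]+p['cx'],p['fy']*c[1]/c[2]+p['cy']])
def snap(n):
    p=snapshot(n); p['R']=np.array(p['R']); p['t']=np.array(p['t']); return p
E
python3 - <<'E'
from h import *
print(get_state(),hold_point_z)
for n in ['scene','top']:
    p=snapshot(n);save(p,n+'0.png');
    R=np.array(p['R']);print(n,-R.T@np.array(p['t']),p['fx'])
    P=dict(p);P['R']=R;P['t']=np.array(p['t'])
    zs=dict(carton_foot_a=0,carton_foot_b=0,carton_c1=0,carton_c2=0,carton_c3=.15,carton_c4=.15,bay=0,key_top=.03)
    for t in ['carton_tall','carton_foot_a','carton_foot_b','carton_c1','carton_c2','carton_c3','carton_c4','bay','key_top','carton_short','dispenser','can','soap','spray','tape']:
        for m in mark_of(p,t)[:3]: print(t,np.round(m['point'],1),round(m['conf'],2),np.round(ray(P,m['point'],zs.get(t,0)),3)[:2])
E
```

```text
pics
{'time_s': 0.0, 'joint_positions': array([-1.42079403e+00,  2.59290511e-01,  1.53605345e+00, -1.70725482e-06,
        1.34801988e+00, -2.02778515e-01]), 'joint_velocities': array([-0.00072892,  0.00035331, -0.00016057, -0.00162007,  0.00027556,
       -0.00077038]), 'joint_efforts': array([-8.65144848e-04, -4.37312365e+01, -2.83998209e+01,  7.17601483e-02,
        4.12452884e-02, -1.43050015e-04]), 'eef_pos': array([ 0.18997967, -0.51556976,  0.21785786]), 'tcp_rot': array([ 9.84483087e-01,  1.75477256e-01,  2.25343390e-05, -8.85306731e-04]), 'wrist_force': array([ 0.83714827,  0.20164746, -0.80836717]), 'wrist_torque': array([-0.02321558,  0.02810881, -0.0315305 ]), 'gripper_force': 0.0, 'opening': 1.0030433264556338} 0.0188
scene [ 1.0254607  -0.16691701  0.93933497] 396.73163185218675
carton_tall [324.4 225.4] 0.94 [0.56  0.089]
carton_foot_a [312.3 229.4] 0.67 [0.557 0.054]
carton_foot_a [330.8 226.2] 0.65 [0.57  0.103]
carton_foot_b [312.3 229.4] 0.67 [0.557 0.054]
carton_foot_b [330.8 226.2] 0.65 [0.57  0.103]
carton_c1 [334.6 210.9] 0.96 [0.531 0.135]
carton_c1 [328.3 240
[... 962 characters left out ...]
.5] 0.81 [0.537 0.089]
carton_c1 [304.  155.1] 0.71 [0.639 0.093]
carton_c2 [306.3 193.5] 0.81 [0.537 0.089]
carton_c2 [304.  155.1] 0.71 [0.639 0.093]
carton_c3 [306.3 193.5] 0.81 [0.518 0.087]
carton_c3 [304.  155.1] 0.71 [0.606 0.091]
carton_c4 [306.3 193.5] 0.81 [0.518 0.087]
carton_c4 [304.  155.1] 0.71 [0.606 0.091]
key_top [379.8 141.6] 0.57 [ 0.665 -0.103]
carton_short [394.6 194.2] 0.7 [ 0.531 -0.141]
dispenser [189.5 267. ] 0.85 [0.355 0.387]
dispenser [301.6 241.1] 0.83 [0.415 0.103]
dispenser [230.8 182. ] 0.83 [0.571 0.284]
can [365.5 247.3] 0.88 [ 0.396 -0.06 ]
soap [295.8 130.5] 0.92 [0.706 0.114]
spray [430.  247.2] 0.74 [ 0.393 -0.226]
tape [432.4 148.1] 0.83 [ 0.652 -0.247]
```

View pics/scene0.png

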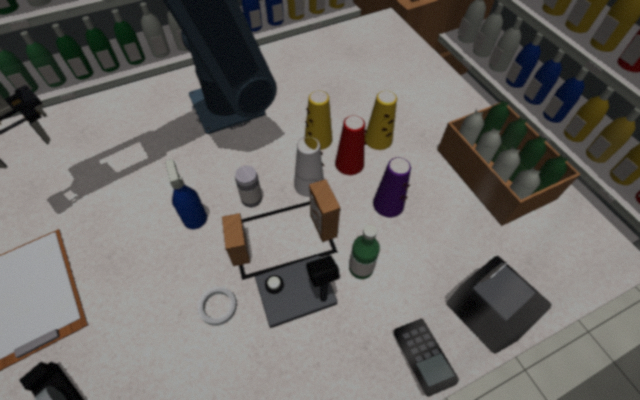

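```bash
python3 - <<'E'
import cv2
a=cv2.imread('pics/top0.png')[80:300,170:470]; cv2.imwrite('pics/topc.png',cv2.resize(a,None,fx=2.6,fy=2.6,interpolation=cv2.INTER_CUBIC))
E
```

```text
(no output)
```

View pics/topc.png

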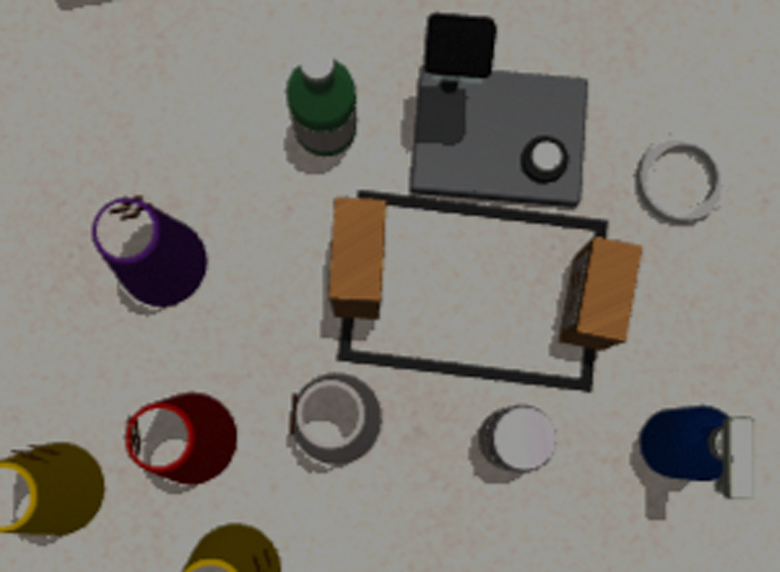

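The brown carton on the left of the top view (scene ~(324,211), top ~(307,178)) looks tall, and the one on the right (scene ~(236,240), top ~(400,190)) looks short. The bay tape lies between them and the white key is at top (380,141). The look-alikes here are only coloured dispensers, plus the two cartons for each other. I'll fit poses next and compare both heights.

```bash
cat > fit.py <<'E'
from h import *
from scipy.optimize import minimize
def box(x,y,a,H,w=.09,d=.045):
    c,s=np.cos(a),np.sin(a)
    return np.array([[x+c*u-s*v,y+s*u+c*v,z] for u in(-w/2,w/2) for v in(-d/2,d/2) for z in(0,H)])
def sil(p,B):
    m=np.zeros((1600,2560),np.uint8); q=np.array([proj(p,b) for b in B])
    cv2.fillConvexPoly(m,cv2.convexHull(np.round(q*4+1.5).astype(np.int32)),1); return cv2.resize(m.astype(np.float32),(640,400),interpolation=cv2.INTER_AREA)
def fit(views,H,x0,**k):
    def f(v):
        s=0
        for p,M in views:
            S=sil(p,box(*v[:3],H,**k)); s+=np.abs(S-M).sum()/M.sum()
        return s
    r=minimize(f,x0,method='Nelder-Mead',options=dict(initial_simplex=np.array([x0]+[np.array(x0)+e for e in np.diag([.015,.015,.12])]),xatol=2e-4,fatol=1e-4)); return np.round(r.x,4),r.fun
E
python3 - <<'E'
from fit import *
ps=[snap('scene'),snap('top')]
for nm,x0 in [('carton_tall',(.56,.085,-.1)),('carton_short',(.53,-.14,-.1))]:
    for H in (.15,.105):
        V=[]
        for p in ps:
            c=cut_out(p,nm)
            for o in c:
                b=o['box']; g=np.mean(proj(p,np.array([*x0[:2],.06]))-[(b[0]+b[2])/2,(b[1]+b[3])/2])
                if np.hypot(*(proj(p,np.array([*x0[:2],.06]))-[(b[0]+b[2])/2,(b[1]+b[3])/2]))<22: V.append((p,np.array(o['mask'],np.float32)));break
        print(nm,H,len(V),fit(V,H,x0) if V else None)
p=ps[1]
# bay corners: refine by line fits of dark pixels near guess edges
g=cv2.cvtColor(p['pixels'],cv2.COLOR_RGB2GRAY)
out=np.array([[357,190],[608,221],[591,391],[338,358]])/2.6+[170,80]
C=np.array([ray(p,q,0)[:2] for q in out]); c=C.mean(0); print('corners',C.round(3),c.round(4),[np.linalg.norm(C[i]-C[i-1]).round(3) for i in range(4)])
def model(v):
    a=v[2];R=np.array([[np.cos(a),-np.sin(a)],[np.sin(a),np.cos(a)]]); 
    o=[]
    for W,L in((.174,.254),(.15,.23)): 
        o.append([proj(p,np.r_[np.array(v[:2])+R@[sx*W/2,sy*L/2],0]) for sx,sy in((1,1),(1,-1),(-1,-1),(-1,1))])
    m=np.zeros((1600,2560),np.uint8)
    cv2.fillPoly(m,[np.round(np.array(o[0])*4+1.5).astype(np.int32)],1);cv2.fillPoly(m,[np.round(np.array(o[1])*4+1.5).astype(np.int32)],0)
    return cv2.resize(m.astype(np.float32),(640,400),interpolation=cv2.INTER_AREA)
roi=np.zeros((400,640),np.float32)
cv2.fillPoly(roi,[np.array([[318,150],[410,158],[405,235],[300,225],[300,208],[390,195],[395,165],[318,158]],np.int32)],1)
roi[:]=0
roi[148:172,322:398]=1; roi[205:235,298:400]=1
hsv=cv2.cvtColor(p['pixels'],cv2.COLOR_RGB2HSV); T=(g<55).astype(np.float32)
# mask out scanner (above) by only using dark pixels near the initial model
near=cv2.dilate(model([*c,-.12]),np.ones((5,5))); 
f=lambda v:(np.abs(model(v)-T*near)*roi).sum()
x0=np.array([*c,-.12]); r=minimize(f,x0,method='Nelder-Mead',options=dict(initial_simplex=np.array([x0]+[x0+e for e in np.diag([.006,.006,.04])])))
print('bay',r.x.round(4),r.fun,f(x0))
from bench import *
print('key',[ray(p,m['point'],.03).round(4) for m in mark_of(p,'key_top')],[ray(ps[0],m['point'],.03).round(4) for m in mark_of(ps[0],'key_top')])
ov=p['pixels'].copy(); e=model(r.x)>.5; ov[e]=[0,255,0]
cv2.imwrite('pics/bay.png',cv2.resize(ov[130:250,280:420,::-1],None,fx=4,fy=4,interpolation=cv2.INTER_NEAREST))
E
```

```text
carton_tall 0.15 2 (array([ 0.5604,  0.0847, -0.0905]), np.float64(0.09973419457674026))
carton_tall 0.105 2 (array([ 0.561,  0.086, -0.08 ]), np.float64(0.3542182743549347))
carton_short 0.15 2 (array([ 0.528 , -0.1422, -0.1947]), np.float64(0.5280044078826904))
carton_short 0.105 2 (array([ 0.5276, -0.1431, -0.2203]), np.float64(0.09153348207473755))
corners [[ 0.644  0.084]
 [ 0.608 -0.169]
 [ 0.437 -0.144]
 [ 0.475  0.106]] [ 0.541  -0.0307] [np.float64(0.171), np.float64(0.256), np.float64(0.173), np.float64(0.252)]
bay [ 0.5412 -0.0298 -0.1432] 173.9375 295.0
key [array([0.5304, 0.0979, 0.03  ]), array([0.5599, 0.0884, 0.03  ]), array([ 0.6674, -0.107 ,  0.03  ])] [array([ 0.6591, -0.1019,  0.03  ]), array([ 0.4174, -0.0641,  0.03  ])]
```

View pics/bay.png

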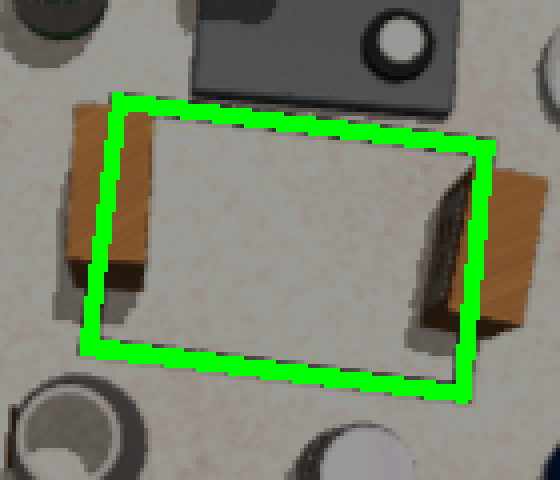

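The overlay sits on the tape at all four sides. The heights confirm that the left carton is the tall one (fit residual 0.10 at 150 mm against 0.35 at 105 mm). Next I raise the arm and travel behind it.

```bash
python3 -m crank '{"translation":[[0,0,-0.045],[0,0,-0.09],[0.034,-0.029,-0.09],[0.068,-0.058,-0.09],[0.102,-0.087,-0.09],[0.136,-0.116,-0.09],[0.17,-0.145,-0.09],[0.204,-0.174,-0.09],[0.238,-0.203,-0.09],[0.272,-0.232,-0.09],[0.306,-0.261,-0.09],[0.34,-0.29,-0.09],[0.374,-0.319,-0.09],[0.408,-0.348,-0.09],[0.442,-0.377,-0.09],[0.476,-0.406,-0.09],[0.51,-0.435,-0.09],[0.544,-0.464,-0.09],[0.584,-0.496,-0.09],[0.584,-0.496,-0.09]],"turn":[[0,0,0],[0,0,0],[0,0,-4],[0,0,-8],[0,0,-12],[0,0,-16],[0,0,-20],[0,0,-24],[0,0,-28],[0,0,-32],[0,0,-36],[0,0,-40],[0,0,-44],[0,0,-48],[0,0,-52],[0,0,-56],[0,0,-60],[0,0,-64.6],[0,0,-64.6],[0,0,-64.6]]}' 0 5
python3 - <<'E'
from h import *
from scipy.spatial.transform import Rotation as Ro
s=get_state();print(s['eef_pos'],Ro.from_quat(s['tcp_rot']).as_matrix().round(3))
p=snap('wrist');save(p,'w1.png')
for t in ['carton_tall','soap','key_top']:
    for o in cut_out(p,t)[:2]: print(t,o['conf'],o['box'])
E
```

```text
time_s: 4.2
eef_pos: [0.5682, 0.1559, 0.3072]
tcp_rot: [0.737, 0.676, 0.0, -0.001]
wrist_force: [0.4, 0.4, 0.1]
opening: 0.003
gripper_force: 0.0
[0.56823781 0.15587516 0.30717328] [[ 0.086  0.996 -0.001]
 [ 0.996 -0.086  0.002]
 [ 0.002 -0.001 -1.   ]]
carton_tall 0.61 [141.8, 166.7, 251.9, 268.5]
carton_tall 0.56 [277.8, 189.3, 356.8, 262.3]
soap 0.7 [396.9, 150.0, 495.9, 238.0]
key_top 0.2 [141.7, 163.9, 251.5, 270.0]
```

View pics/w1.png

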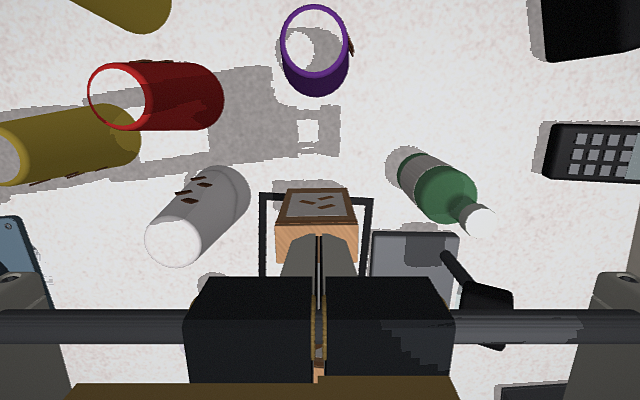

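The wrist view shows the tall carton's outer broad face centred ahead of the fingers at (317,210), and the soap at (440,195) is well clear. I'll descend and approach.

```bash
python3 -m crank '{"translation":[[0,0,0.045],[0,0,0.09],[0,0,0.135],[0,0,0.177],[0,0,0.177],[-0.01,0,0.177],[-0.02,0,0.177],[-0.026,0,0.177],[-0.03,0,0.177],[-0.033,0,0.177],[-0.036,0,0.177],[-0.039,0,0.177],[-0.042,0,0.177],[-0.045,0,0.177],[-0.048,0,0.177],[-0.051,0,0.177],[-0.054,0,0.177]],"turn":[[0,0,0],[0,0,0],[0,0,0],[0,0,0],[0,0,0],[0,0,0],[0,0,0],[0,0,0],[0,0,0],[0,0,0],[0,0,0],[0,0,0],[0,0,0],[0,0,0],[0,0,0],[0,0,0],[0,0,0]]}'
python3 - <<'E'
from fit import *
p=snap('top')
save(p,'t2.png'); cv2.imwrite('pics/t2c.png',cv2.resize(p['pixels'][110:250,250:430,::-1],None,fx=4,fy=4,interpolation=cv2.INTER_CUBIC))
E
```

```text
time_s: 6.1
eef_pos: [0.5618, 0.0971, 0.1316]
tcp_rot: [0.738, 0.674, -0.0, -0.0]
wrist_force: [0.1, -0.3, 0.5]
opening: 0.002
gripper_force: 0.1
```

View pics/t2c.png

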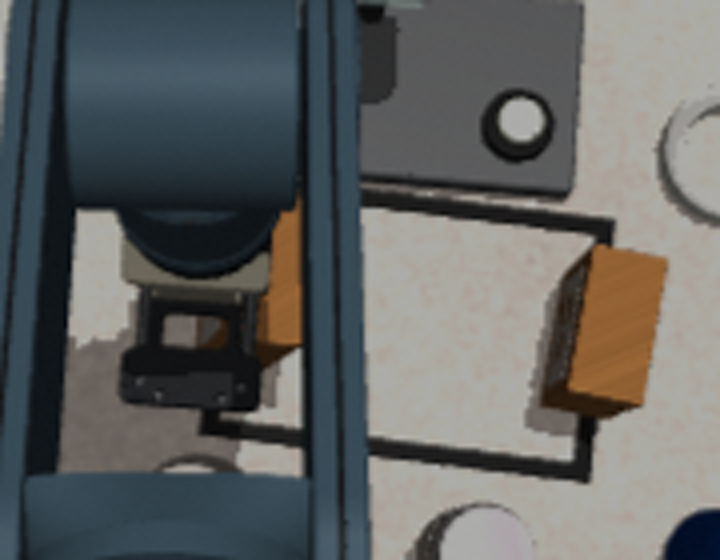

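The carton is being pushed at its top with a force of about 0.3 N. I can't see from here whether it tilts or slides, so I'll continue slowly to just short of balance and check.

```bash
python3 -m crank '{"translation":[[-0.003,0,0],[-0.006,0,0],[-0.009,0,0],[-0.012,0,0],[-0.012,0,0]],"turn":[[0,0,0],[0,0,0],[0,0,0],[0,0,0],[0,0,0]]}'
python3 - <<'E'
from fit import *
p=snap('scene')
cv2.imwrite('pics/s3c.png',cv2.resize(p['pixels'][140:320,200:400,::-1],None,fx=3.3,fy=3.3,interpolation=cv2.INTER_CUBIC))
E
```

```text
time_s: 6.65
eef_pos: [0.5607, 0.0849, 0.1316]
tcp_rot: [0.739, 0.674, -0.0, 0.0]
wrist_force: [-0.5, 0.5, -0.0]
opening: 0.006
gripper_force: 0.0
```

View pics/s3c.png

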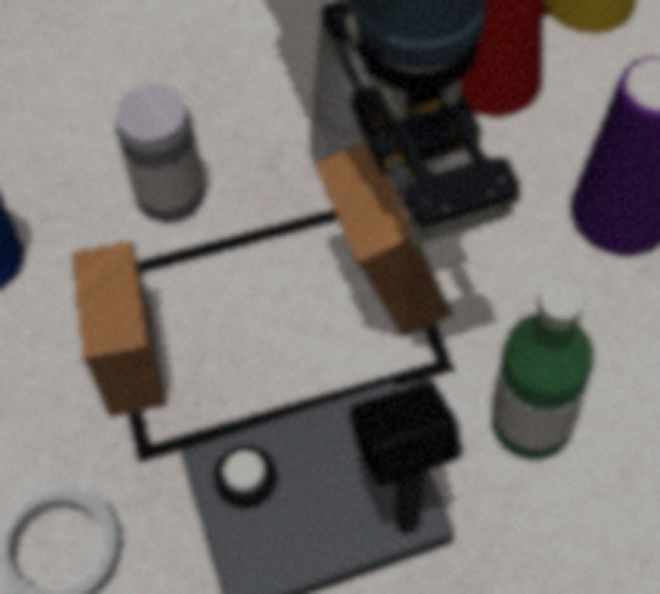

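The scene view shows the carton tilting (top edge at about (355,190) in the crop) with its foot still on the tape near (430,325). I'll push it past balance.

```bash
python3 -m crank '{"translation":[[-0.003,0,0],[-0.006,0,0],[-0.009,0,0],[-0.012,0,0],[-0.015,0,0],[-0.018,0,0],[-0.021,0,0],[-0.021,0,0],[-0.021,0,0],[-0.021,0,0]],"turn":[[0,0,0],[0,0,0],[0,0,0],[0,0,0],[0,0,0],[0,0,0],[0,0,0],[0,0,0],[0,0,0],[0,0,0]]}'
python3 - <<'E'
from fit import *
p=snap('scene')
cv2.imwrite('pics/s4c.png',cv2.resize(p['pixels'][140:320,200:400,::-1],None,fx=3.3,fy=3.3,interpolation=cv2.INTER_CUBIC))
E
```

```text
time_s: 7.7
eef_pos: [0.5589, 0.0646, 0.1317]
tcp_rot: [0.738, 0.674, 0.0, -0.0]
wrist_force: [-0.0, 1.3, 0.6]
opening: 0.012
gripper_force: 0.0
```

View pics/s4c.png

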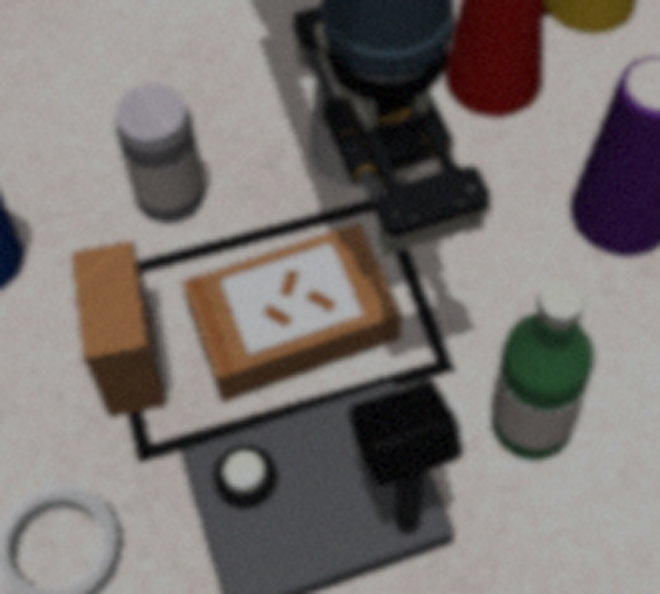

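The carton lies flat in the bay with its label up, and the short carton is untouched. I'll raise, move above the key, and measure the carton and key.

```bash
python3 -m crank '{"translation":[[0,0,-0.045],[0,0,-0.09],[0,0,-0.135],[0,0,-0.15],[-0.03,0.024,-0.15],[-0.06,0.048,-0.15],[-0.09,0.072,-0.15],[-0.12,0.096,-0.15],[-0.14,0.11,-0.15],[-0.16,0.118,-0.15],[-0.16,0.118,-0.15],[-0.16,0.118,-0.15]],"turn":[[0,0,0],[0,0,0],[0,0,0],[0,0,0],[0,0,0],[0,0,0],[0,0,0],[0,0,0],[0,0,0],[0,0,0],[0,0,0],[0,0,0]]}'
cat > key.py <<'E'
from fit import *
from scipy.optimize import least_squares
ps=[snap('scene'),snap('top'),snap('wrist')]
print(get_state()['eef_pos'])
V=[];K=[]
for n,p in zip(['s','t','w'],ps):
    for o in cut_out(p,'carton_tall')[:3]:
        M=np.array(o['mask'],np.float32); e=np.argwhere(M).mean(0)[::-1]; X=ray(p,e,.03)
        print(n,'carton',round(o['conf'],2),X.round(3),o['box'])
        if n!='w' and np.hypot(X[0]-.555,X[1]-.02)<.035: V.append((p,M)); break
    # white blob near the key
    q=proj(p,np.array([.663,-.104,.032])); g=p['pixels'].min(2).astype(np.uint8); r=30 if n=='w' else 12
    x,y=np.round(q).astype(int); w=g[max(y-r,0):y+r,max(x-r,0):x+r]
    if w.size:
        t,b=cv2.threshold(w,0,255,cv2.THRESH_OTSU); nn,l,st,ce=cv2.connectedComponentsWithStats(b)
        print(n,q.round(1),[(st[i,4],(ce[i]+[max(x-r,0),max(y-r,0)]).round(1)) for i in range(1,nn)])
        j=1+np.argmin([np.hypot(*(ce[i]-r)) - st[i,4]/50 for i in range(1,nn)]); K.append((p,ce[j]+[max(x-r,0),max(y-r,0)]))
    for m in mark_of(p,'key_top')[:2]: print(n,'key',round(m['conf'],2),m['point'],ray(p,m['point'],.032).round(4))
if V: print('carton',len(V),fit(V,.045,(.555,.02,-.09),d=.15))
r=least_squares(lambda X:np.concatenate([proj(p,X)-c for p,c in K[:2]]),[.663,-.104,.032]);print('key',r.x.round(4),r.cost)
cv2.imwrite('pics/w5.png',ps[2]['pixels'][:,:,::-1])
E
python3 key.py
```

```text
time_s: 8.95
eef_pos: [0.6615, -0.1054, 0.2814]
tcp_rot: [0.739, 0.674, 0.0, -0.001]
wrist_force: [-0.8, 0.4, 0.4]
opening: 0.005
gripper_force: 0.0
[ 0.66156007 -0.10422052  0.28215353]
s carton 0.63 [0.565 0.007 0.03 ] [269.6, 208.2, 322.0, 263.1]
s [271.9 282.7] [(np.int32(27), array([281.1, 274.6])), (np.int32(122), array([262.9, 285.1])), (np.int32(134), array([273.3, 282.1]))]
s key 0.54 [271.3, 277.6] [ 0.6503 -0.1004  0.032 ]
t carton 0.69 [0.553 0.004 0.03 ] [319.2, 164.6, 366.8, 202.5]
t [380.3 142. ] [(np.int32(43), array([369. , 135.9])), (np.int32(327), array([382.2, 141.6]))]
w carton 0.83 [ 0.553 -0.01   0.03 ] [173.7, 27.4, 264.6, 161.4]
w [318.9 160.7] [(np.int32(1274), array([316.9, 175.8])), (np.int32(296), array([310.7, 137.6])), (np.int32(3), array([348., 132.])), (np.int32(417), array([322.2, 161. ])), (np.int32(6), array([303. , 155.5]))]
w key 0.91 [322.9, 157.8] [ 0.6685 -0.1007  0.032 ]
carton 2 (array([ 0.5538, -0.0103, -0.0493]), np.float64(1.0055055618286133))
key [ 0.6639 -0.1041  0.0376] 2.3081717492726486
```

View pics/w5.png

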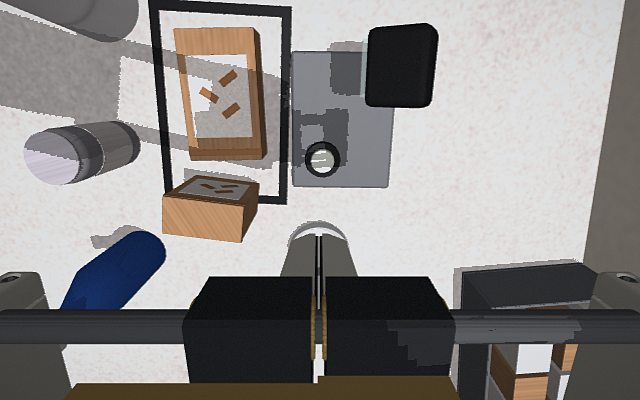

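The wrist view shows the carton flat inside the tape (corners about (174,28) to (263,160)), well clear of the short carton, and the key at (322,159). I'll triangulate the key from those clean pixels.

```bash
python3 - <<'E'
from fit import *
from scipy.optimize import least_squares
ps=[snap('scene'),snap('top'),snap('wrist')]
px=[(274.0,282.3),(380.0,139.3),(321.5,159)]
for I in [(0,1),(0,1,2),(0,2),(1,2)]:
    r=least_squares(lambda X:np.concatenate([proj(ps[i],X)-px[i] for i in I]),[.663,-.104,.032]);print(I,r.x.round(4),r.cost.round(2))
w=ps[2]; a=-.1432;R=np.array([[np.cos(a),-np.sin(a)],[np.sin(a),np.cos(a)]])
for c in [(174,28),(253,27),(262,137),(190,150)]:
    X=ray(w,c,.045); print('carton top corner in bay',(R.T@(X[:2]-[.5412,-.0298])).round(3))
for c in [(159,10),(283,17),(277,194),(170,186)]: print('tape inner',(R.T@(ray(w,c,0)[:2]-[.5412,-.0298])).round(3))
print(get_state()['eef_pos'])
E
```

```text
(0, 1) [ 0.6678 -0.1007  0.0422] 0.18
(0, 1, 2) [ 0.6673 -0.101   0.0424] 0.27
(0, 2) [ 0.6673 -0.1009  0.042 ] 0.22
(1, 2) [ 0.6671 -0.1011  0.0436] 0.02
carton top corner in bay [-0.037  0.086]
carton top corner in bay [0.05  0.092]
carton top corner in bay [ 0.061 -0.029]
carton top corner in bay [-0.028 -0.05 ]
tape inner [-0.072  0.112]
tape inner [0.079 0.113]
tape inner [ 0.075 -0.114]
tape inner [-0.077 -0.111]
[ 0.66189775 -0.10537374  0.28169277]
```

The carton corners are inside the bay by at least 15 mm. The key is at (0.667, -0.101, ~0.042). I'll descend to just above it.

```bash
python3 -m crank '{"translation":[[0.0045,0.005,0.04],[0.0045,0.005,0.08],[0.0045,0.005,0.12],[0.0045,0.005,0.16],[0.0045,0.005,0.2],[0.0045,0.005,0.22],[0.0045,0.005,0.232],[0.0045,0.005,0.234],[0.0045,0.005,0.236],[0.0045,0.005,0.238],[0.0045,0.005,0.239],[0.0045,0.005,0.24],[0.0045,0.005,0.24]],"turn":[[0,0,0],[0,0,0],[0,0,0],[0,0,0],[0,0,0],[0,0,0],[0,0,0],[0,0,0],[0,0,0],[0,0,0],[0,0,0],[0,0,0],[0,0,0]]}'
```

```text
time_s: 10.85
eef_pos: [0.6685, -0.1019, 0.0428]
tcp_rot: [0.738, 0.674, 0.001, 0.001]
wrist_force: [2.0, 0.6, 1.9]
opening: 0.007
gripper_force: 1.3
```

```bash
python3 -m crank '{"translation":[[0,0,0.001],[0,0,0.002],[0,0,0.003],[0,0,0.004],[0,0,0.004]],"turn":[[0,0,0],[0,0,0],[0,0,0],[0,0,0],[0,0,0]]}'
```

```text
time_s: 11.35
eef_pos: [0.6685, -0.1019, 0.0401]
tcp_rot: [0.738, 0.674, 0.001, 0.001]
wrist_force: [-1.0, 0.6, 13.7]
opening: 0.003
gripper_force: 6.9
```

```bash
python3 -m crank '{"translation":[[0,0,0.001],[0,0,0.002],[0,0,0.002]],"turn":[[0,0,0],[0,0,0],[0,0,0]]}'
```

```text
time_s: 11.65
eef_pos: [0.6685, -0.1019, 0.0399]
tcp_rot: [0.738, 0.674, 0.001, 0.002]
wrist_force: [-4.2, 1.0, 22.9]
opening: 0.01
gripper_force: 11.6
```

The stop is hard at z ≈ 0.040. I'll check the force profile on the way up to tell key travel (about 4 N spring) from a rim contact.

```bash
for i in 1 2 3 4 5 6 7; do python3 -m crank '{"translation":[[0,0,-0.0015],[0,0,-0.0015]],"turn":[[0,0,0],[0,0,0]]}' | egrep 'eef|wrist_f|gripper'; done
```

```text
eef_pos: [0.6685, -0.1019, 0.0401]
wrist_force: [-0.9, 0.0, 15.9]
gripper_force: 7.9
eef_pos: [0.6684, -0.1019, 0.0402]
wrist_force: [1.0, -0.7, 10.5]
gripper_force: 4.7
eef_pos: [0.6679, -0.1018, 0.0407]
wrist_force: [2.3, -1.2, 3.3]
gripper_force: 1.8
eef_pos: [0.6673, -0.1016, 0.0416]
wrist_force: [1.6, -1.6, 2.9]
gripper_force: 1.6
eef_pos: [0.6669, -0.1014, 0.043]
wrist_force: [2.1, -1.5, 2.7]
gripper_force: 1.3
eef_pos: [0.6667, -0.1013, 0.0444]
wrist_force: [1.2, -0.8, 1.9]
gripper_force: 1.0
eef_pos: [0.6667, -0.1013, 0.0459]
wrist_force: [-1.0, 0.3, 1.7]
gripper_force: 0.6
```

The force follows the spring from 1.7 to 3.3 N between 46 and 40.5 mm, then a hard stop at 40 mm. That is the full 6 mm of key travel. I'll retreat and check.

```bash
python3 -m crank '{"translation":[[0,0,-0.02],[0,0,-0.06],[0,0,-0.1],[0,0,-0.14],[0,0,-0.18],[0,0,-0.22],[0,0,-0.25],[0,0,-0.25],[0,0,-0.25]],"turn":[[0,0,0],[0,0,0],[0,0,0],[0,0,0],[0,0,0],[0,0,0],[0,0,0],[0,0,0],[0,0,0]]}'
python3 - <<'E'
from h import *
cv2.imwrite('pics/w6.png',snap('wrist')['pixels'][:,:,::-1])
E
```

```text
time_s: 13.95
eef_pos: [0.667, -0.1013, 0.2959]
tcp_rot: [0.738, 0.674, -0.0, -0.0]
wrist_force: [-0.4, -0.2, 0.3]
opening: 0.005
gripper_force: 0.0
```

View pics/w6.png

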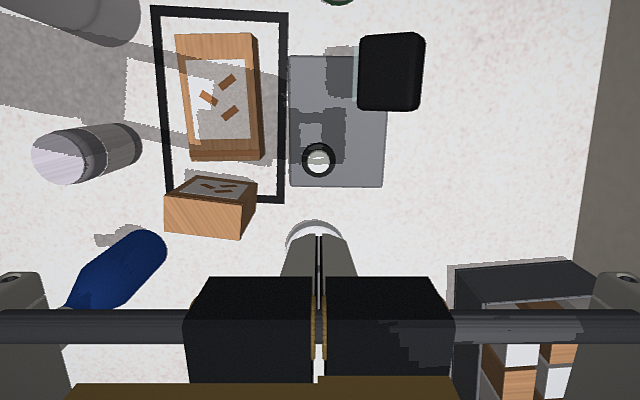

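The carton still lies flat inside the tape (175–263, 33–160). The key at (319,160) is up and clear, and everything else in this view is unmoved. I'll hand it in.

```bash
python3 -c "from bench import *; print(finish_job())"
```

```text
the job is handed in; nothing more can be done
None
```

The tall carton lies flat inside the taped rectangle, the scanner key was pressed to its stop and released, nothing else moved that I could see, and I handed the job in at about 14 s (no verdict was returned).

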